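# Counter-hold the spinning bolt behind the bracket

### The arm

A 6-joint arm with a two-finger parallel gripper is mounted at the origin on the work surface. World frame = base frame: x ahead of the robot, y to its left, z up, the work surface at z = 0. Lengths are in m, angles in rad, forces in N, time in s.
With the tool pointing down it reaches from about 0.15 to 0.775 m from the base axis. Payload 6.1 kg.
Tool frame: the origin (TCP) lies at the very end of the fingers, on their centre line; the grasp point (between the pads) lies 19 mm behind it; z points along the fingers, y is the direction in which the jaws open and shut (so a half turn about z gives the same grasp; the last joint's range is limited). The gripper opens to 85 mm and grips with 20 to 120 N. Pads are 22 mm wide; open, the fingers measure 114 mm over their backs; the gripper's body (76 mm by 85 mm) begins 54 mm behind the grasp point. The pads swing forward as they close: fully open they stand 13 mm farther back than shut.
Start: joints at [-1.234, 0.126, -0.04, 1.405, 0, 1.571], TCP at [0.173, -0.495, 0.231] pointing down, gripper open.
Joint ranges: [-2.72, 2.72], [-0.95, 1.95], [-1.27, 1.35], [-1.78, 2.02], [-1.46, 1.47], [-3.14, 3.14]. Speed limits (rad/s): [2.39, 2.39, 3.01, 3.14, 3.14, 3.14].

### API

Orientations are given as a rotation vector (axis times angle).
In Python, from station import get_obs, grab_frame, calibration, order gives the robot as it stands. The module is installed in compiled form; this text tells all that it offers.
- The arm moves only by the tool jog_arm, never from a script. Its argument "targets" is a list of rows, each an object with "gripper": the opening, from -1 (shut) to 1 (fully open); "delta_pos": the shift along the tool's x, y, z in m, a list of three; "turn": the turn, a rotation vector about the tool's x, y, z in rad, a list of three. A call has 1 to 5 rows; each row is the pose to reach, as a shift and turn from the pose commanded when the call began, along the tool's axes at that moment; what a row does not reach only later rows make up. A row lasts 1/10 s, in which the tool goes at most 50 mm and 8.59 degrees, less where a joint would pass 70% of its speed; a pose out of reach is approached as far as the arm can. A call with a gripper value outside its range is refused whole. The fingers move at their own pace and stop on an object; "force" is the grip in N (left out, the last holds). Time passes only in rows, so rows that repeat a pose let the fingers close. It gives the time, the measured TCP pose, the force and the opening at its end, in the units of the state.
- get_obs(): the state, without advancing time (a new reading comes with each control period).
- grab_frame(name): name is "scene" or "top" or "wrist"; returns (picture, depth): 400x640x3 uint8, red, green, blue; 400x640 float32, m along the optical axis (not along the pixel's ray), 0 where there is no reading.
- calibration(name): a dict with "mtx" (3x3 intrinsics, pixels), "extrinsics" (4x4, takes a point from camera to world coordinates). Camera axes: x right, y up, looking along -z (the intrinsics and any distortion apply to the point x, -y, -z); pixel columns grow to the right and rows downward; lengths in m; the calibration is good to about 2 mm. A picture is of the moment at which its call begins: read the wrist's pose just before it. calibration takes no time and is no camera call; for the wrist camera it gives the pose at the moment of the call.
- order.hand_in(): hands the job in, once; it reports no verdict.
The state is a dict: "time_s": time; "joints": joint angles; "qvel": joint speeds; "effort": joint torques, N m; "eef_pos": TCP position; "tcp_rot": TCP orientation; "contact_force": force on the tool from outside, world axes, zero at the start; "ft_torque": the same for the moment, N m; "gripper_width": finger opening in m.
Only numpy, scipy, OpenCV 4.12 (cv2) and the standard library are available. Lean on these libraries where they do the work, as an engineer would, in place of code of your own. Each camera call takes 0.05 s, during which the arm holds its last target.

### The job

The blue nut driver is running on the microscope bracket, but the brass bolt behind the bracket spins along with it. Lift the amber bottle with the blue cap out of the gap behind the bracket and let it stand upright on the green tray; then reach down into the gap, grip the hex bolt head and hold it from turning, and finish while still gripping it, with the bolt stopped. Do not tip the bottle over or disturb the other things on the bench.

Things in the scene. Friction and masses are not known exactly. Their poses are not given: they have to be found in the camera images.
- fixture: Fixed fixture (sizes in mm). Origin on the bench below the back face of its black upright bracket; x from blue driver through bracket to white block, y along bracket. Base plate x -170..100, 200 wide, 12 high. Bracket x -10..0, 160 wide, top at 115; white block x 54..94, 180 wide, top at 115; between them the open gap, 54 wide. Driver x -150..-65, top at 106.
- bolt_head (a point): Centre of the brass hex bolt head (mm): 20 across flats, 23 across corners, 16 thick. It lies in the gap at fixture x 20 (x 12..28), y 0, height 85, behind a dark collar 16 across (x 0..12), 20 below the bracket's top, seen from above. Its y sides are free but for the bottle: pinch it from above along the fixture's y.
- bolt (a joint): Angle of the bolt about the fixture's x axis, rad, no stops, starting anywhere from 0 to 1.05. The driver drags it round at about 0.3 rad/s with about 0.08 N m, from start to finish, also while it is held. At 0 and every 1.047 rad two flats face the fixture's +y and -y. A firm pinch (40 N) stops it at any angle.
- bottle_center (a point): Half-way up the amber bottle (mm): diameter 36, 150 tall overall (point is 75 above its foot), about 0.15 kg; axes those of the bottle, z up. It starts standing on the base plate in the gap, beside the bolt head on the fixture's +y side (its axis 36 to 48 from the bolt's), where it blocks a finger.
- bottle_cap (a point): Middle of the bottle's blue screw cap (mm): diameter 28, cap from 118 to 150 above the bottle's foot, this point at 134 (59 above bottle_center). At the start it stands about 31 above the bracket's top: the place to grip the bottle.
- bottle: The amber bottle; origin at the centre of its foot, z up.
- tray: Green square tray, fixed, 130 x 130 mm, 14 mm high, open above, walls and floor 4 mm thick. Origin under its centre on the bench; its position and yaw vary.
- dish: White dish, 90 mm across, 18 mm high, loose; leave alone. Origin under its centre.
- swab_jar: Grey jar, white lid, 56 mm across, 70 mm high, loose; leave alone. Origin under its centre.
- slide_box: Yellow box, 85 x 60 x 32 mm, loose; leave alone. Origin under its centre.
- screwdriver: Screwdriver lying on the bench, loose; leave alone.
- lens_blue_center (a point): Centre of a metal objective lens with a blue band, 62 mm across, 74 mm high, loose; leave alone.
- lens_red_center (a point): The same with a red band; leave alone.
Not all that is in view belongs to the job. Of the things that look like the bottle, the middle-sized one is meant.

How it is judged:
On the way:
1. the bottle stands upright and released on the tray (x of bottle_center in the frame of tray between -0.045 and 0.045 m and y of bottle_center in the frame of tray between -0.045 and 0.045 m and z of bottle_center in the frame of tray below 0.085 m and angle between bottle_center's own z axis and vertical below 0.12 rad and contact force between bottle and tray above 0.3 N and contact force between bottle and the arm below 0.1 N and contact force between bottle and the fingers below 0.1 N and linear speed of bottle below 0.03 m/s), for 0.2 s.
At the end, for the whole second after the job is handed in: Bottle on the tray floor, within 45 mm of its centre each way, tilt under 0.12 rad, at rest, untouched; the fingers grip the bolt head (grasp point within 25 mm of its centre, over 3 N) and the bolt turns slower than 0.05 rad/s, through the last second (all of step 1 and velocity of joint bolt between -0.05 and 0.05 rad/s and contact force between the fingers and bolt above 3 N and distance between the grasp point and bolt_head below 0.025 m); the arm keeps its last pose, push and grip.
It fails at once if the bottle is tipped over (angle between bottle_center's own z axis and vertical above 0.7 rad).
It fails at once if another thing on the bench is shifted by more than 30 mm (distance of any of dish, swab_jar, slide_box, screwdriver, lens_blue_center, lens_red_center from where it was at the start of the episode above 0.03 m).
It also fails if it takes over 54 s, if anything falls off the work surface, if the arm or the gripper's body presses on something with over 40 N, if the wrist force passes 120 N, or if a joint passes its speed limit or range.

## Working session

There is one attempt and no reset: what is moved stays moved. The work goes in short steps, Python scripts to look and compute and a tool call to move; the robot and the scene stay as the last step left them, time stands still between calls to the robot, and variables do not carry over. Pictures are saved under pics/ and viewed, and the job is handed in when it is done.

Besides the shell and the picture viewer there is one more tool, called after "Emit:" as name(argument=value, ...), one argument or row to a line, values as JSON. jog_arm: Moves the arm, as the interface text tells. Its arguments: {"type":"object","properties":{"targets":{"type":"array"},"force":{"type":"number"}},"required":["targets"]}

```bash
mkdir -p pics; python3 - <<'E'
from station import *
import cv2,numpy as np
o=get_obs();print(o)
for n in ("scene","top"):
    p,d=grab_frame(n);cv2.imwrite(f"pics/{n}0.png",p[:,:,::-1]);np.savez(f"pics/{n}0.npz",p=p,d=d)
    c=calibration(n);print(n,c)
E
```

```text
{'time_s': 0.0, 'joints': array([-1.23398324e+00,  1.26372726e-01, -4.06169614e-02,  1.40536745e+00,
       -4.41049012e-06,  1.57078777e+00]), 'qvel': array([ 1.09842638e-03,  8.82500791e-04, -2.59851088e-04, -1.63181928e-03,
       -3.08395066e-05,  4.54987229e-04]), 'effort': array([ 2.36262113e-04, -4.35914648e+01,  3.52923918e+01,  1.74053747e-02,
        2.32822146e-05,  1.01636826e-05]), 'eef_pos': array([ 0.17336963, -0.49512616,  0.23052817]), 'tcp_rot': array([-3.09563035e+00, -5.26322991e-01,  4.17549909e-04]), 'contact_force': array([-0.05420859,  0.03491097,  0.06832003]), 'ft_torque': array([ 0.00024616, -0.00787373,  0.03198426]), 'gripper_width': 0.08593587880579598}
scene {'mtx': array([[363.26078655,   0.        , 320.62498181],
       [  0.        , 363.26078655, 201.85730543],
       [  0.        ,   0.        ,   1.        ]]), 'extrinsics': array([[ 0.18622285, -0.67628168,  0.71271603,  1.35969534],
       [ 0.98226806,  0.14416518, -0.11985768, -0.13781507],
       [-0.02169128,  0.72239843,  0.69113674,  0.90981051],
       [ 0.        ,  0.        ,  0.        ,  1.        ]])}
top {'mtx': array([[452.58429456,   0.        , 317.612325  ],
       [  0.        , 452.58429456, 197.94573599],
       [  0.        ,   0.        ,   1.        ]]), 'extrinsics': array([[ 1.66222112e-03,  9.99259888e-01, -3.84306201e-02,
         4.82255848e-01],
       [-9.99849750e-01,  9.97646778e-04, -1.73055485e-02,
        -2.07476497e-02],
       [-1.72544003e-02,  3.84536116e-02,  9.99111408e-01,
         1.48423957e+00],
       [ 0.00000000e+00,  0.00000000e+00,  0.00000000e+00,
         1.00000000e+00]])}
```

View pics/scene0.png

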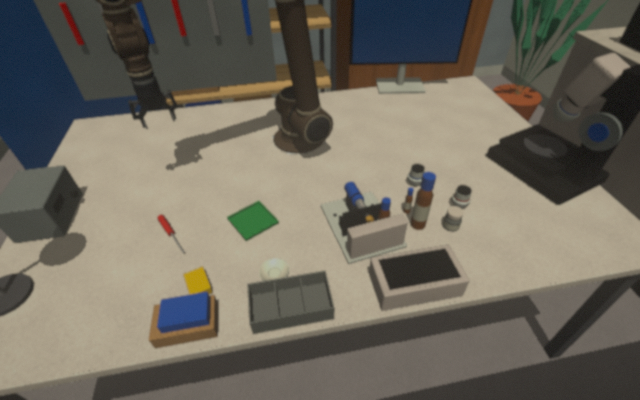

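View pics/top0.png

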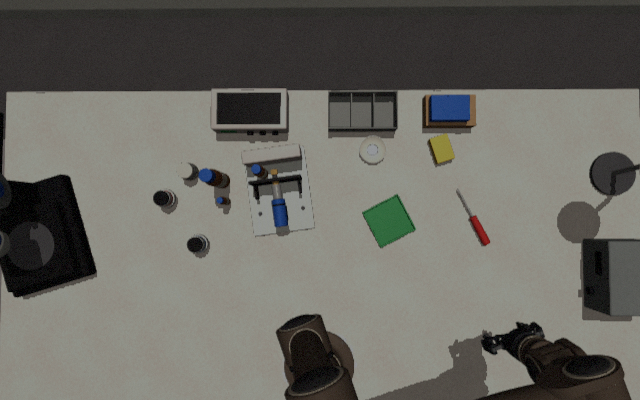

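```bash
cat > h.py <<'E'
import numpy as np,cv2
from station import *
def ray(n,u,v,c=None):
    c=c or calibration(n);K=c["mtx"];E=c["extrinsics"]
    d=np.array([(u-K[0,2])/K[0,0],-(v-K[1,2])/K[1,1],-1.]);return E[:3,3],E[:3,:3]@d
def onz(n,u,v,z,c=None):
    o,d=ray(n,u,v,c);return o+d*(z-o[2])/d[2]
def proj(n,P,c=None):
    c=c or calibration(n);K=c["mtx"];E=c["extrinsics"]
    q=E[:3,:3].T@(np.asarray(P)-E[:3,3]);return K[0,0]*q[0]/-q[2]+K[0,2],K[1,1]*q[1]/q[2]+K[1,2]
def mask(p,lo,hi):
    return cv2.inRange(cv2.cvtColor(p,cv2.COLOR_RGB2HSV),lo,hi)
E
python3 - <<'E'
from h import *
p=np.load("pics/top0.npz")["p"];s=np.load("pics/scene0.npz")["p"]
a=cv2.resize(p[135:245,180:330],None,fx=5,fy=5,interpolation=cv2.INTER_CUBIC);cv2.imwrite("pics/tz.png",a[:,:,::-1])
b=cv2.resize(s[150:270,310:480],None,fx=4.7,fy=4.7,interpolation=cv2.INTER_CUBIC);cv2.imwrite("pics/sz.png",b[:,:,::-1])
m=mask(p,(45,80,40),(80,255,255));cs,_=cv2.findContours(m,0,2)
for c in cs:
    if cv2.contourArea(c)>300:
        r=cv2.minAreaRect(c);print("tray",r,onz("top",*r[0],.014));B=[onz("top",*q,.014) for q in cv2.boxPoints(r)];print(np.round(B,3),[np.linalg.norm(B[i]-B[i-1]) for i in range(4)])
m=mask(p,(100,100,40),(130,255,255));cs,_=cv2.findContours(m,0,2)
for c in cs:
    if cv2.contourArea(c)>8:
        r=cv2.minAreaRect(c);print("blue",np.round(r[0],1),np.round(r[1],1),cv2.contourArea(c),onz("top",*r[0],.16))
E
```

```text
tray ((388.7837829589844, 220.54180908203125), (40.242061614990234, 40.03114700317383), 62.35402297973633) [ 0.46585381 -0.22577862  0.014     ]
[[ 0.493 -0.138  0.014]
 [ 0.554 -0.253  0.014]
 [ 0.438 -0.313  0.014]
 [ 0.378 -0.198  0.014]] [np.float64(0.1297019938426468), np.float64(0.1298386180457664), np.float64(0.1297335046419156), np.float64(0.12935550999056838)]
blue [279.5 212.2] [27.4 12.7] 293.5 [0.49123699 0.11389466 0.16      ]
blue [220. 200.] [6. 6.] 27.0 [0.52686408 0.28910336 0.16      ]
blue [205.4 174.7] [13.9 12.5] 133.0 [0.60141797 0.33304197 0.16      ]
blue [255.8 168.8] [9.2 8.5] 65.5 [0.61899157 0.18440823 0.16      ]
blue [450.  107.5] [25. 38.] 947.0 [ 0.79935314 -0.38615709  0.16      ]
```

View pics/tz.png

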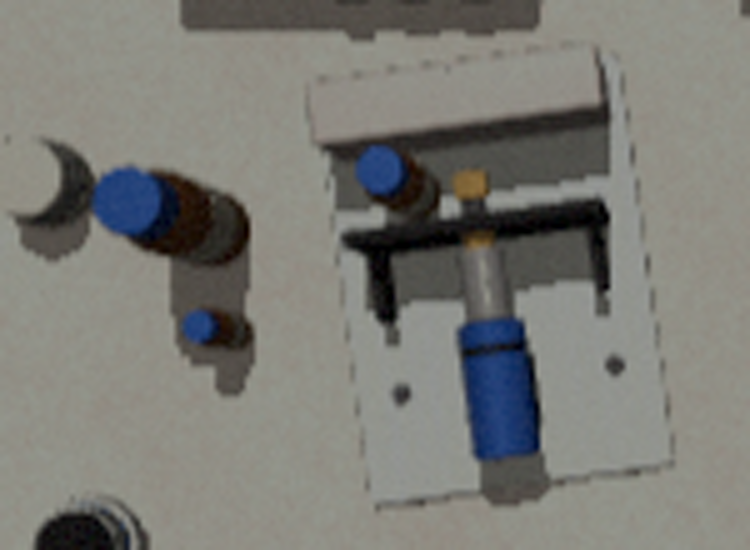

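View pics/sz.png

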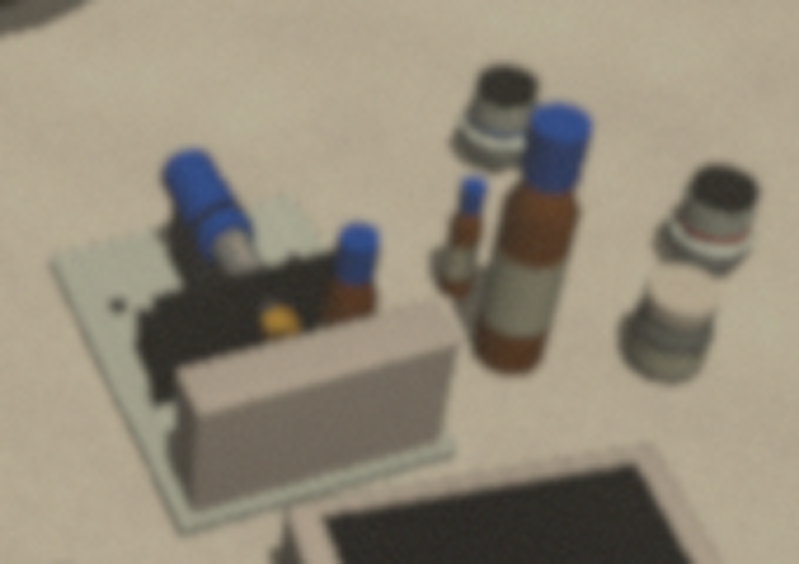

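```bash
python3 - <<'E'
from h import *
from scipy.spatial.transform import Rotation as R
f=lambda x,y:(180+x/5-.4,135+y/5-.4)
a=onz("top",*f(375,507),.012);b=onz("top",*f(672,465),.012);print("plate front L,R",a,b,np.linalg.norm(a-b))
yv=(a-b)/np.linalg.norm(a-b);yaw=np.arctan2(-yv[0],yv[1]);print("yaw",yaw)
xv=np.array([np.cos(yaw),np.sin(yaw),0]);o=(a+b)/2+xv*.17;print("origin",o, "bolt",o+xv*.02, "cap",onz("top",255.8,168.8,.162),"bolttop",onz("top",*f(470,184),.095))
o2=get_obs();T=R.from_rotvec(o2["tcp_rot"]);print(T.as_matrix())
E=calibration("wrist")["extrinsics"];print("cam in tool",T.inv().apply(E[:3,3]-o2["eef_pos"]),(T.inv().as_matrix()@E[:3,:3]).round(2), calibration("wrist")["mtx"][0])
cap=onz("top",255.8,168.8,.162);tgt=np.array([cap[0],cap[1],.33]);print("delta tool",T.inv().apply(tgt-o2["eef_pos"]))
print("fixture y in tool",T.inv().apply(yv))
E
```

```text
plate front L,R [0.41479286 0.20956595 0.012     ] [0.44248198 0.01632765 0.012     ] 0.19521199935690925
yaw 0.14232126747784016
origin [0.59691862 0.13705982 0.012     ] bolt [0.61671641 0.13989665 0.012     ] cap [0.61863765 0.18395012 0.162     ] bolttop [0.61749646 0.13922523 0.095     ]
[[ 9.43823153e-01  3.30450652e-01 -4.72238298e-04]
 [ 3.30450989e-01 -9.43822158e-01  1.37031573e-03]
 [ 7.11275752e-06 -1.44938733e-03 -9.99998950e-01]]
cam in tool [ 0.06705547 -0.0002899  -0.14333959] [[-0.    0.97  0.26]
 [ 1.    0.    0.  ]
 [ 0.    0.26 -0.97]] [285.36607902   0.         318.39820174]
delta tool [ 0.64466567 -0.49396051 -0.09867366]
fixture y in tool [ 0.19323684 -0.98115111  0.00142344]
```

Emit:
jog_arm(
  targets=[
    {"gripper": 1, "delta_pos": [0.04, -0.03, -0.04], "turn": [0, 0, 0]},
    {"gripper": 1, "delta_pos": [0.08, -0.06, -0.05], "turn": [0, 0, 0.1]},
    {"gripper": 1, "delta_pos": [0.12, -0.09, -0.05], "turn": [0, 0, 0.194]},
    {"gripper": 1, "delta_pos": [0.16, -0.12, -0.05], "turn": [0, 0, 0.194]},
    {"gripper": 1, "delta_pos": [0.2, -0.15, -0.05], "turn": [0, 0, 0.194]},
  ],
)

```text
time_s: 0.6
eef_pos: [0.3059, -0.2972, 0.2813]
tcp_rot: [3.134, 0.223, 0.001]
contact_force: [1.2, 0.4, -0.6]
gripper_width: 0.0853
```

Emit:
jog_arm(
  targets=[
    {"gripper": 1, "delta_pos": [0.033, -0.037, 0], "turn": [0, 0, 0]},
    {"gripper": 1, "delta_pos": [0.066, -0.074, 0], "turn": [0, 0, 0]},
    {"gripper": 1, "delta_pos": [0.099, -0.111, 0], "turn": [0, 0, 0]},
    {"gripper": 1, "delta_pos": [0.132, -0.148, 0], "turn": [0, 0, 0]},
    {"gripper": 1, "delta_pos": [0.165, -0.185, 0], "turn": [0, 0, 0]},
  ],
)

```text
time_s: 1.1
eef_pos: [0.4428, -0.0902, 0.2811]
tcp_rot: [3.133, 0.224, -0.0]
contact_force: [0.5, -1.0, -0.1]
gripper_width: 0.0852
```

Emit:
jog_arm(
  targets=[
    {"gripper": 1, "delta_pos": [0.033, -0.037, 0], "turn": [0, 0, 0]},
    {"gripper": 1, "delta_pos": [0.066, -0.074, 0], "turn": [0, 0, 0]},
    {"gripper": 1, "delta_pos": [0.099, -0.111, 0], "turn": [0, 0, 0]},
    {"gripper": 1, "delta_pos": [0.132, -0.148, 0], "turn": [0, 0, 0]},
    {"gripper": 1, "delta_pos": [0.165, -0.185, 0], "turn": [0, 0, 0]},
  ],
)

```text
time_s: 1.6
eef_pos: [0.582, 0.1035, 0.2809]
tcp_rot: [-3.119, -0.266, 0.003]
contact_force: [0.8, -0.4, 0.8]
gripper_width: 0.0858
```

Emit:
jog_arm(
  targets=[
    {"gripper": 1, "delta_pos": [0.02, -0.025, 0], "turn": [0, 0, 0]},
    {"gripper": 1, "delta_pos": [0.04, -0.05, 0], "turn": [0, 0, 0]},
    {"gripper": 1, "delta_pos": [0.04, -0.05, 0], "turn": [0, 0, 0]},
    {"gripper": 1, "delta_pos": [0.04, -0.05, 0], "turn": [0, 0, 0]},
  ],
)

```text
time_s: 2.0
eef_pos: [0.6169, 0.1356, 0.2808]
tcp_rot: [-3.098, -0.318, 0.008]
contact_force: [-0.3, 0.3, 0.6]
gripper_width: 0.0857
```

```bash
python3 - <<'E'
from h import *
o=get_obs();print(o["eef_pos"],o["tcp_rot"],o["qvel"].round(3))
c=calibration("wrist");p,d=grab_frame("wrist");np.savez("pics/w1.npz",p=p,d=d,K=c["mtx"],E=c["extrinsics"])
cv2.imwrite("pics/w1.png",p[:,:,::-1])
E
```

```text
[0.61688967 0.13560944 0.28077934] [-3.09836476 -0.3180035   0.00809202] [-0.014 -0.031 -0.013  0.003 -0.     0.002]
```

View pics/w1.png

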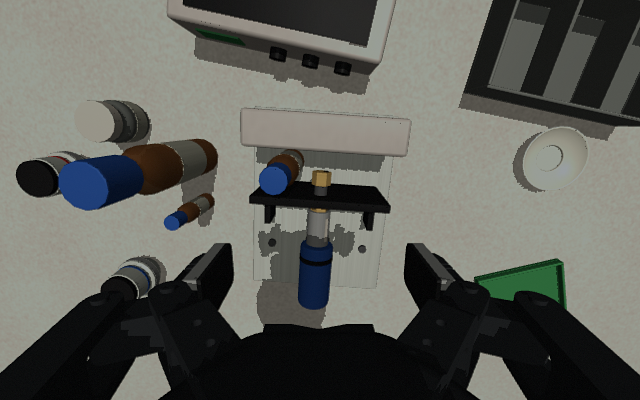

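```bash
python3 - <<'E'
from h import *
from scipy.spatial.transform import Rotation as R
o=get_obs();print(o["time_s"],o["joints"].round(3),o["eef_pos"]);print(R.from_rotvec(o["tcp_rot"]).as_matrix().round(4))
z=np.load("pics/w1.npz");c=dict(mtx=z["K"],extrinsics=z["E"]);p=z["p"];d=z["d"]
m=mask(p,(15,90,60),(28,255,255));cs,_=cv2.findContours(m,0,2)
for k in cs:
    if cv2.contourArea(k)>15:print("brass",cv2.boundingRect(k),cv2.contourArea(k))
a=cv2.resize(p[90:300,220:430],None,fx=3.6,fy=2.8*1.0,interpolation=cv2.INTER_CUBIC);a=cv2.resize(p[95:295,225:425],None,fx=3,fy=3,interpolation=cv2.INTER_CUBIC);cv2.imwrite("pics/w1z.png",a[:,:,::-1])
E
```

```text
2.05 [0.203 0.348 0.352 1.577 0.027 3.141] [0.61661477 0.13518389 0.28135258]
[[ 0.9793  0.2025 -0.0072]
 [ 0.2026 -0.9789  0.0264]
 [-0.0017 -0.0274 -0.9996]]
brass (311, 208, 15, 5) 36.5
brass (312, 170, 19, 17) 252.0
```

View pics/w1z.png

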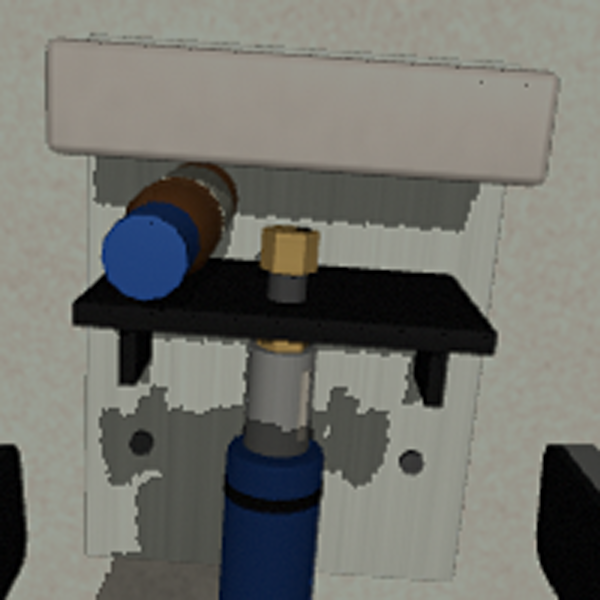

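```bash
cat > fix.py <<'E'
from h import *
def pts(z,u0,v0,m=None):pass
def cloud(p,d,c):
    K=c["mtx"];E=c["extrinsics"];v,u=np.indices(d.shape)
    P=np.stack([(u-K[0,2])/K[0,0]*d,-(v-K[1,2])/K[1,1]*d,-d],-1)@E[:3,:3].T+E[:3,3]
    P[d<=0]=np.nan;return P
E
python3 - <<'E'
from fix import *
z=np.load("pics/w1.npz");c=dict(mtx=z["K"],extrinsics=z["E"]);p=z["p"];d=z["d"]
P=cloud(p,d,c)
m=mask(p,(15,90,60),(28,255,255))>0;m[200:]=0
q=P[m];q=q[~np.isnan(q[:,0])];print("brass",len(q),np.median(q,0),np.percentile(q,[3,97],axis=0).round(4))
m=mask(p,(100,120,60),(125,255,255))>0;m[:160]=0;m[196:]=0;m[:,:255]=0;m[:,300:]=0
q=P[m];q=q[~np.isnan(q[:,0])];zz=np.percentile(q[:,2],95);t=q[q[:,2]>zz-.006];print("cap",len(q),zz,t.mean(0),np.percentile(t,[2,98],axis=0).round(4),(t.max(0)+t.min(0))/2)
cv=np.argwhere(m);print(cv.min(0),cv.max(0))
# white block top
m=(np.abs(P[...,2]-.115)<.008)&(p.min(-1)>90);m[:100]=0;m[165:]=0
n,l,s,_=cv2.connectedComponentsWithStats(m.astype(np.uint8));i=1+s[1:,4].argmax();q=P[l==i];print("block",q[:,2].mean())
r=cv2.minAreaRect((q[:,:2]*1000).astype(np.float32));print(r)
# bracket top (black)
m=(np.abs(P[...,2]-.115)<.008)&(p.max(-1)<60);m[:170]=0;m[230:]=0
n,l,s,_=cv2.connectedComponentsWithStats(m.astype(np.uint8));i=1+s[1:,4].argmax();q=P[l==i];r=cv2.minAreaRect((q[:,:2]*1000).astype(np.float32));print("bracket",r,len(q))
E
```

```text
brass 308 [0.62139723 0.14052054 0.09468515] [[0.6121 0.1288 0.0315]
 [0.6287 0.3181 0.0976]]
cap 716 0.16381040684554277 [0.62301456 0.18443027 0.16271411] [[0.6104 0.1725 0.1609]
 [0.6354 0.1965 0.1641]] [0.62254143 0.18441278 0.16162072]
[163 259] [194 287]
block 0.11562217703231087
((674.2462158203125, 145.83554077148438), (39.35672378540039, 178.52883911132812), 8.100041389465332)
bracket ((595.6132202148438, 135.8275146484375), (10.578813552856445, 158.8490447998047), 7.933796405792236) 1403
```

Emit:
jog_arm(
  targets=[
    {"gripper": 1, "delta_pos": [0, 0, 0], "turn": [0, 0, -0.14]},
    {"gripper": 1, "delta_pos": [0, 0, 0], "turn": [0, 0, -0.28]},
    {"gripper": 1, "delta_pos": [0, 0, 0], "turn": [0, 0, -0.42]},
    {"gripper": 1, "delta_pos": [0, 0, 0], "turn": [0, 0, -0.56]},
    {"gripper": 1, "delta_pos": [0, 0, 0], "turn": [0, 0, -0.7]},
  ],
)

```text
time_s: 2.55
eef_pos: [0.6162, 0.1344, 0.2826]
tcp_rot: [-2.799, -1.367, -0.011]
contact_force: [0.3, -0.5, -0.2]
gripper_width: 0.0854
```

Emit:
jog_arm(
  targets=[
    {"gripper": 1, "delta_pos": [0, 0, 0], "turn": [0, 0, -0.14]},
    {"gripper": 1, "delta_pos": [0, 0, 0], "turn": [0, 0, -0.28]},
    {"gripper": 1, "delta_pos": [0, 0, 0], "turn": [0, 0, -0.42]},
    {"gripper": 1, "delta_pos": [0, 0, 0], "turn": [0, 0, -0.56]},
    {"gripper": 1, "delta_pos": [0, 0, 0], "turn": [0, 0, -0.7]},
  ],
)

```text
time_s: 3.05
eef_pos: [0.6162, 0.1344, 0.2826]
tcp_rot: [-2.163, -2.247, -0.024]
contact_force: [0.2, 0.3, -0.1]
gripper_width: 0.0856
```

Emit:
jog_arm(
  targets=[
    {"gripper": 1, "delta_pos": [0, 0, 0], "turn": [0, 0, -0.14]},
    {"gripper": 1, "delta_pos": [0, 0, 0], "turn": [0, 0, -0.28]},
    {"gripper": 1, "delta_pos": [0, 0, 0], "turn": [0, 0, -0.42]},
    {"gripper": 1, "delta_pos": [0, 0, 0], "turn": [0, 0, -0.56]},
    {"gripper": 1, "delta_pos": [0, 0, 0], "turn": [0, 0, -0.7]},
  ],
)

```text
time_s: 3.55
eef_pos: [0.6162, 0.1344, 0.2826]
tcp_rot: [-1.264, -2.858, -0.035]
contact_force: [0.3, -0.9, 0.4]
gripper_width: 0.0853
```

Emit:
jog_arm(
  targets=[
    {"gripper": 1, "delta_pos": [0, 0, 0], "turn": [0, 0, -0.14]},
    {"gripper": 1, "delta_pos": [0, 0, 0], "turn": [0, 0, -0.28]},
    {"gripper": 1, "delta_pos": [0, 0, 0], "turn": [0, 0, -0.42]},
    {"gripper": 1, "delta_pos": [0, 0, 0], "turn": [0, 0, -0.56]},
    {"gripper": 1, "delta_pos": [0, 0, 0], "turn": [0, 0, -0.7]},
  ],
)

```text
time_s: 4.05
eef_pos: [0.6162, 0.1344, 0.2826]
tcp_rot: [-0.208, -3.127, -0.041]
contact_force: [-0.7, -0.1, -0.2]
gripper_width: 0.0854
```

Emit:
jog_arm(
  targets=[
    {"gripper": 1, "delta_pos": [0, 0, 0], "turn": [0, 0, -0.14]},
    {"gripper": 1, "delta_pos": [0, 0, 0], "turn": [0, 0, -0.28]},
    {"gripper": 1, "delta_pos": [0, 0, 0], "turn": [0, 0, -0.28]},
  ],
)

```text
time_s: 4.35
eef_pos: [0.6163, 0.1345, 0.2825]
tcp_rot: [0.222, -3.13, -0.043]
contact_force: [0.0, 0.6, -0.3]
gripper_width: 0.0851
```

```bash
cat > st.py <<'E'
from h import *
from scipy.spatial.transform import Rotation as R
YAW=.14
def go(tx,ty,tz,yaw=YAW+np.pi):
    o=get_obs();T=R.from_rotvec(o["tcp_rot"]);print(o["time_s"],o["eef_pos"].round(4),o["joints"].round(3),o["contact_force"].round(1),o["gripper_width"])
    D=R.from_matrix(np.array([[np.cos(yaw),np.sin(yaw),0],[np.sin(yaw),-np.cos(yaw),0],[0,0,-1.]]))
    print("delta",T.inv().apply(np.array([tx,ty,tz])-o["eef_pos"]).round(4),"turn",(T.inv()*D).as_rotvec().round(4))
E
python3 -c "
from st import *
go(.6227,.1844,.29)"
```

```text
4.35 [0.6163 0.1345 0.2825] [0.202 0.345 0.352 1.577 0.027 0.06 ] [ 0.   0.6 -0.3] 0.08509545475587271
delta [-0.0134  0.0487 -0.0061] turn [ 0.0274 -0.0015  0.0018]
```

Emit:
jog_arm(
  targets=[
    {"gripper": 1, "delta_pos": [-0.007, 0.024, 0], "turn": [0.014, 0, 0]},
    {"gripper": 1, "delta_pos": [-0.0134, 0.0487, 0.02], "turn": [0.0274, -0.0015, 0.002]},
    {"gripper": 1, "delta_pos": [-0.0134, 0.0487, 0.034], "turn": [0.0274, -0.0015, 0.002]},
    {"gripper": 1, "delta_pos": [-0.0134, 0.0487, 0.034], "turn": [0.0274, -0.0015, 0.002]},
  ],
)

```text
time_s: 4.75
eef_pos: [0.622, 0.1864, 0.2472]
tcp_rot: [0.217, -3.13, 0.001]
contact_force: [-0.8, 0.9, -0.4]
gripper_width: 0.0852
```

```bash
python3 -c "
from fix import *
from st import *
c=calibration('wrist');p,d=grab_frame('wrist');cv2.imwrite('pics/w2.png',p[:,:,::-1]);P=cloud(p,d,c)
m=(mask(p,(100,120,50),(125,255,255))>0)&(abs(P[...,2]-.162)<.008)
n,l,s,_=cv2.connectedComponentsWithStats(m.astype(np.uint8))
for i in range(1,n):
  if s[i,4]>50:q=P[l==i];print(s[i],q.mean(0),(q.max(0)+q.min(0))/2)
go(.6227,.1844,.127)"
```

```text
[299 186  33  33 823] [0.621465   0.1844496  0.16253807] [0.62178378 0.18456877 0.15984468]
4.8 [0.6223 0.186  0.2486] [0.29  0.377 0.322 1.518 0.    0.152] [ 0.2 -0.2 -0.3] 0.08526290924212455
delta [-0.0005 -0.0016  0.1216] turn [-0.0003 -0.0026 -0.0018]
```

View pics/w2.png

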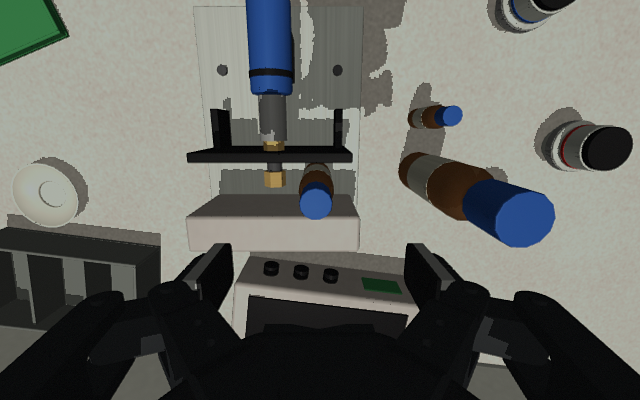

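Emit:
jog_arm(
  targets=[
    {"gripper": 1, "delta_pos": [0, -0.0016, 0.04], "turn": [0, 0, 0]},
    {"gripper": 1, "delta_pos": [0, -0.0016, 0.08], "turn": [0, 0, 0]},
    {"gripper": 1, "delta_pos": [0, -0.0016, 0.11], "turn": [0, 0, 0]},
    {"gripper": 1, "delta_pos": [0, -0.0016, 0.12], "turn": [0, 0, 0]},
    {"gripper": 1, "delta_pos": [0, -0.0016, 0.12], "turn": [0, 0, 0]},
  ],
)

```text
time_s: 5.3
eef_pos: [0.6229, 0.1841, 0.1289]
tcp_rot: [0.218, -3.132, 0.0]
contact_force: [-0.2, -0.3, 0.0]
gripper_width: 0.0858
```

Emit:
jog_arm(
  targets=[
    {"gripper": -1, "delta_pos": [0, 0, 0], "turn": [0, 0, 0]},
    {"gripper": -1, "delta_pos": [0, 0, 0], "turn": [0, 0, 0]},
    {"gripper": -1, "delta_pos": [0, 0, 0], "turn": [0, 0, 0]},
    {"gripper": -1, "delta_pos": [0, 0, 0], "turn": [0, 0, 0]},
    {"gripper": -1, "delta_pos": [0, 0, 0], "turn": [0, 0, 0]},
  ],
  force=30,
)

```text
time_s: 5.8
eef_pos: [0.6239, 0.185, 0.1303]
tcp_rot: [-0.221, 3.133, 0.0]
contact_force: [-1.0, 0.0, 5.5]
gripper_width: 0.0274
```

```bash
python3 -c "
from st import *
go(.622,.1844,.127)
p,d=grab_frame('wrist');cv2.imwrite('pics/w3.png',p[:,:,::-1])
o=get_obs();print(o['gripper_width'])"
```

```text
5.8 [0.6239 0.185  0.1303] [ 0.288  0.378  0.065  1.256 -0.     0.148] [-1.   0.   5.5] 0.02740671353206388
delta [ 0.002  -0.0003  0.0033] turn [0.0001 0.0013 0.0006]
0.02700071098068844
```

View pics/w3.png

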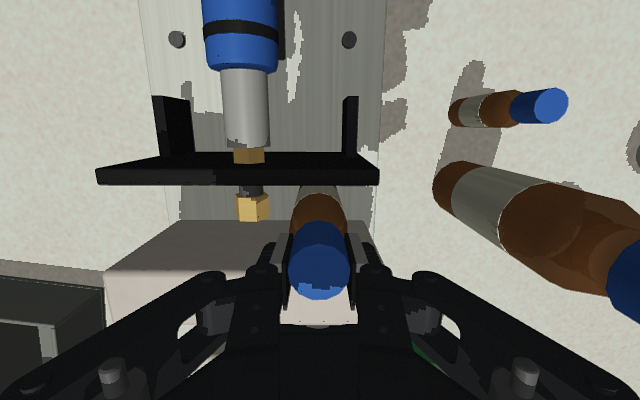

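Emit:
jog_arm(
  targets=[
    {"gripper": -1, "delta_pos": [0, 0, -0.01], "turn": [0, 0, 0]},
    {"gripper": -1, "delta_pos": [0, 0, -0.03], "turn": [0, 0, 0]},
    {"gripper": -1, "delta_pos": [0, 0, -0.06], "turn": [0, 0, 0]},
    {"gripper": -1, "delta_pos": [0, 0, -0.09], "turn": [0, 0, 0]},
    {"gripper": -1, "delta_pos": [0, 0, -0.115], "turn": [0, 0, 0]},
  ],
)

```text
time_s: 6.35
eef_pos: [0.6232, 0.185, 0.2459]
tcp_rot: [0.221, -3.133, -0.001]
contact_force: [0.5, -0.0, -2.6]
gripper_width: 0.0274
```

Emit:
jog_arm(
  targets=[
    {"gripper": -1, "delta_pos": [0, 0, -0.015], "turn": [0, 0, 0]},
    {"gripper": -1, "delta_pos": [0, 0, -0.02], "turn": [0, 0, 0]},
    {"gripper": -1, "delta_pos": [0, 0, -0.02], "turn": [0, 0, 0]},
  ],
)

```text
time_s: 6.65
eef_pos: [0.6236, 0.185, 0.2645]
tcp_rot: [0.221, -3.134, -0.001]
contact_force: [-0.2, 0.6, -1.9]
gripper_width: 0.0273
```

```bash
python3 -c "
from st import *
p,d=grab_frame('wrist');cv2.imwrite('pics/w4.png',p[:,:,::-1])
go(.466,-.226,.27)"
```

```text
6.7 [0.6233 0.1849 0.2635] [0.288 0.382 0.362 1.552 0.    0.148] [-0.   0.9 -2. ] 0.026720894994276222
delta [ 0.2134 -0.3848 -0.0062] turn [ 0.0001 -0.0015  0.0007]
```

View pics/w4.png

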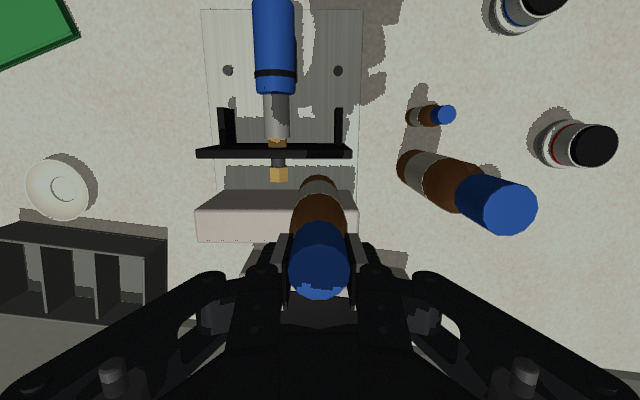

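Emit:
jog_arm(
  targets=[
    {"gripper": -1, "delta_pos": [0.008, -0.015, 0], "turn": [0, 0, 0]},
    {"gripper": -1, "delta_pos": [0.024, -0.045, 0], "turn": [0, 0, 0]},
    {"gripper": -1, "delta_pos": [0.041, -0.075, 0], "turn": [0, 0, 0]},
    {"gripper": -1, "delta_pos": [0.058, -0.105, 0], "turn": [0, 0, 0]},
    {"gripper": -1, "delta_pos": [0.075, -0.135, 0], "turn": [0, 0, 0]},
  ],
)

```text
time_s: 7.2
eef_pos: [0.5668, 0.0396, 0.2625]
tcp_rot: [0.221, -3.13, -0.0]
contact_force: [-0.2, -0.0, -1.7]
gripper_width: 0.0271
```

Emit:
jog_arm(
  targets=[
    {"gripper": -1, "delta_pos": [0.017, -0.03, 0], "turn": [0, 0, 0]},
    {"gripper": -1, "delta_pos": [0.034, -0.06, 0], "turn": [0, 0, 0]},
    {"gripper": -1, "delta_pos": [0.051, -0.09, 0], "turn": [0, 0, 0]},
    {"gripper": -1, "delta_pos": [0.068, -0.12, 0], "turn": [0, 0, 0]},
    {"gripper": -1, "delta_pos": [0.085, -0.15, 0], "turn": [0, 0, 0]},
  ],
)

```text
time_s: 7.7
eef_pos: [0.5036, -0.1207, 0.2627]
tcp_rot: [0.221, -3.131, -0.001]
contact_force: [0.3, -0.7, -1.5]
gripper_width: 0.0274
```

Emit:
jog_arm(
  targets=[
    {"gripper": -1, "delta_pos": [0.017, -0.03, 0], "turn": [0, 0, 0]},
    {"gripper": -1, "delta_pos": [0.034, -0.06, 0.01], "turn": [0, 0, 0]},
    {"gripper": -1, "delta_pos": [0.048, -0.09, 0.03], "turn": [0, 0, 0]},
    {"gripper": -1, "delta_pos": [0.053, -0.1, 0.06], "turn": [0, 0, 0]},
    {"gripper": -1, "delta_pos": [0.053, -0.1, 0.08], "turn": [0, 0, 0]},
  ],
)

```text
time_s: 8.2
eef_pos: [0.4644, -0.2272, 0.1809]
tcp_rot: [0.216, -3.13, -0.003]
contact_force: [0.4, -0.1, -0.6]
gripper_width: 0.0272
```

```bash
python3 -c "
from st import *
p,d=grab_frame('wrist');cv2.imwrite('pics/w5.png',p[:,:,::-1])
go(.466,-.226,.126)"
```

```text
8.25 [ 0.4635 -0.2259  0.1779] [-0.453  0.12  -0.162  1.297 -0.    -0.592] [-0.9  1.1 -4.5] 0.02719380669897551
delta [-0.0029 -0.0007  0.0519] turn [ 0.0048 -0.0075 -0.0015]
```

View pics/w5.png

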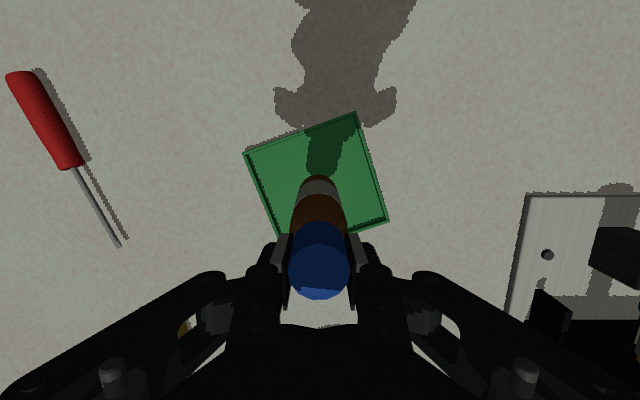

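Emit:
jog_arm(
  targets=[
    {"gripper": -1, "delta_pos": [-0.0015, 0, 0.02], "turn": [0, 0, 0]},
    {"gripper": -1, "delta_pos": [-0.003, 0, 0.035], "turn": [0, 0, 0]},
    {"gripper": -1, "delta_pos": [-0.003, 0, 0.044], "turn": [0, 0, 0]},
    {"gripper": -1, "delta_pos": [-0.003, 0, 0.047], "turn": [0, 0, 0]},
    {"gripper": -1, "delta_pos": [-0.003, 0, 0.047], "turn": [0, 0, 0]},
  ],
)

```text
time_s: 8.75
eef_pos: [0.4692, -0.2255, 0.1371]
tcp_rot: [0.221, -3.132, -0.001]
contact_force: [0.4, -0.5, -1.1]
gripper_width: 0.0267
```

```bash
python3 -c "
from st import *
go(.466,-.226,.1223)"
```

```text
8.75 [ 0.4692 -0.2255  0.1371] [-0.448  0.135 -0.236  1.201 -0.    -0.589] [ 0.4 -0.5 -1.1] 0.026713449262253684
delta [ 0.0032 -0.0001  0.0148] turn [ 0.0006 -0.0013  0.0009]
```

Emit:
jog_arm(
  targets=[
    {"gripper": -1, "delta_pos": [0.002, 0, 0.005], "turn": [0, 0, 0]},
    {"gripper": -1, "delta_pos": [0.003, 0, 0.009], "turn": [0, 0, 0]},
    {"gripper": -1, "delta_pos": [0.003, 0, 0.012], "turn": [0, 0, 0]},
    {"gripper": -1, "delta_pos": [0.003, 0, 0.013], "turn": [0, 0, 0]},
    {"gripper": -1, "delta_pos": [0.003, 0, 0.0135], "turn": [0, 0, 0]},
  ],
)

```text
time_s: 9.25
eef_pos: [0.4664, -0.2261, 0.1237]
tcp_rot: [0.221, -3.133, -0.0]
contact_force: [0.0, 0.1, -0.7]
gripper_width: 0.0274
```

Emit:
jog_arm(
  targets=[
    {"gripper": -1, "delta_pos": [0, 0, 0.001], "turn": [0, 0, 0]},
    {"gripper": -1, "delta_pos": [0, 0, 0.001], "turn": [0, 0, 0]},
    {"gripper": -1, "delta_pos": [0, 0, 0.001], "turn": [0, 0, 0]},
  ],
)

```text
time_s: 9.55
eef_pos: [0.4664, -0.2261, 0.1228]
tcp_rot: [0.221, -3.133, -0.0]
contact_force: [0.0, 0.4, -1.5]
gripper_width: 0.0269
```

Emit:
jog_arm(
  targets=[
    {"gripper": -1, "delta_pos": [0, 0, 0.001], "turn": [0, 0, 0]},
    {"gripper": -1, "delta_pos": [0, 0, 0.001], "turn": [0, 0, 0]},
    {"gripper": -1, "delta_pos": [0, 0, 0.001], "turn": [0, 0, 0]},
  ],
)

```text
time_s: 9.85
eef_pos: [0.4667, -0.2263, 0.1223]
tcp_rot: [-0.221, 3.134, -0.001]
contact_force: [-1.3, 0.4, 3.6]
gripper_width: 0.0275
```

Emit:
jog_arm(
  targets=[
    {"gripper": -1, "delta_pos": [0, 0, 0.001], "turn": [0, 0, 0]},
    {"gripper": -1, "delta_pos": [0, 0, 0.001], "turn": [0, 0, 0]},
    {"gripper": -1, "delta_pos": [0, 0, 0.001], "turn": [0, 0, 0]},
  ],
)

```text
time_s: 10.15
eef_pos: [0.467, -0.2264, 0.1223]
tcp_rot: [-0.221, 3.132, -0.002]
contact_force: [-1.8, 0.8, 10.3]
gripper_width: 0.0269
```

Emit:
jog_arm(
  targets=[
    {"gripper": -1, "delta_pos": [0, 0, -0.0015], "turn": [0, 0, 0]},
    {"gripper": 0.2, "delta_pos": [0, 0, -0.0015], "turn": [0, 0, 0]},
    {"gripper": 0.6, "delta_pos": [0, 0, -0.0015], "turn": [0, 0, 0]},
    {"gripper": 1, "delta_pos": [0, 0, -0.0015], "turn": [0, 0, 0]},
    {"gripper": 1, "delta_pos": [0, 0, -0.0015], "turn": [0, 0, 0]},
  ],
)

```text
time_s: 10.65
eef_pos: [0.4663, -0.2261, 0.122]
tcp_rot: [0.221, -3.133, -0.001]
contact_force: [-0.1, -0.8, 0.2]
gripper_width: 0.083
```

Emit:
jog_arm(
  targets=[
    {"gripper": 1, "delta_pos": [0, 0, 0], "turn": [0, 0, 0]},
    {"gripper": 1, "delta_pos": [0, 0, -0.03], "turn": [0, 0, 0]},
    {"gripper": 1, "delta_pos": [0, 0, -0.07], "turn": [0, 0, 0]},
    {"gripper": 1, "delta_pos": [0, 0, -0.11], "turn": [0, 0, 0]},
    {"gripper": 1, "delta_pos": [0, 0, -0.14], "turn": [0, 0, 0]},
  ],
)

```text
time_s: 11.15
eef_pos: [0.4667, -0.2263, 0.2648]
tcp_rot: [-0.221, 3.133, -0.001]
contact_force: [0.8, 0.1, 0.4]
gripper_width: 0.0853
```

```bash
python3 -c "
from fix import *
from st import *
c=calibration('wrist');p,d=grab_frame('wrist');cv2.imwrite('pics/w6.png',p[:,:,::-1]);P=cloud(p,d,c)
m=(mask(p,(100,120,50),(125,255,255))>0)&(abs(P[...,2]-.154)<.012)
n,l,s,_=cv2.connectedComponentsWithStats(m.astype(np.uint8))
for i in range(1,n):
  if s[i,4]>50:q=P[l==i];print(s[i],q.mean(0),(q.max(0)+q.min(0))/2)
go(.6205,.1388,.26)"
```

```text
[303 179  30  29 669] [ 0.46429416 -0.22670913  0.15472071] [ 0.46449341 -0.22685246  0.15467069]
11.2 [ 0.4678 -0.2268  0.2692] [-0.451  0.113  0.029  1.479 -0.    -0.592] [-0.4 -0.4  3.6] 0.08512382462926346
delta [-0.2023  0.3406  0.009 ] turn [-0.0044  0.0061  0.0006]
```

View pics/w6.png

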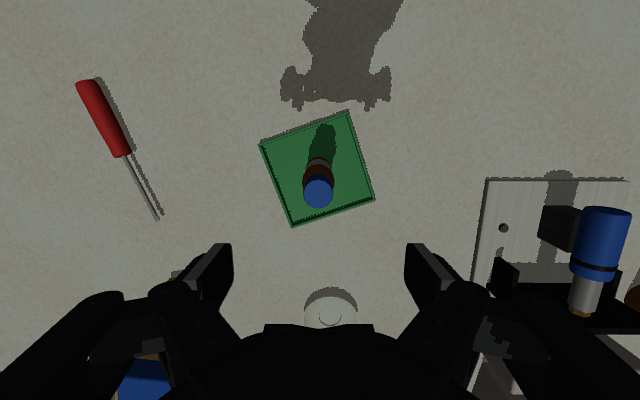

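Emit:
jog_arm(
  targets=[
    {"gripper": 1, "delta_pos": [-0.01, 0.017, 0], "turn": [0, 0, 0]},
    {"gripper": 1, "delta_pos": [-0.03, 0.051, 0], "turn": [0, 0, 0]},
    {"gripper": 1, "delta_pos": [-0.05, 0.085, 0], "turn": [0, 0, 0]},
    {"gripper": 1, "delta_pos": [-0.07, 0.119, 0], "turn": [0, 0, 0]},
    {"gripper": 1, "delta_pos": [-0.09, 0.153, 0], "turn": [0, 0, 0]},
  ],
)

```text
time_s: 11.7
eef_pos: [0.5345, -0.0607, 0.262]
tcp_rot: [0.22, -3.133, -0.0]
contact_force: [-0.4, -0.1, -0.7]
gripper_width: 0.0855
```

Emit:
jog_arm(
  targets=[
    {"gripper": 1, "delta_pos": [-0.022, 0.037, 0], "turn": [0, 0, 0]},
    {"gripper": 1, "delta_pos": [-0.044, 0.074, 0], "turn": [0, 0, 0]},
    {"gripper": 1, "delta_pos": [-0.066, 0.111, 0], "turn": [0, 0, 0]},
    {"gripper": 1, "delta_pos": [-0.088, 0.148, 0], "turn": [0, 0, 0]},
    {"gripper": 1, "delta_pos": [-0.112, 0.187, 0], "turn": [0, 0, 0]},
  ],
)

```text
time_s: 12.2
eef_pos: [0.6192, 0.1404, 0.262]
tcp_rot: [0.22, -3.133, 0.0]
contact_force: [-0.6, -0.3, 0.2]
gripper_width: 0.0854
```

Emit:
jog_arm(
  targets=[
    {"gripper": 1, "delta_pos": [0, 0, 0.01], "turn": [0, 0, 0]},
    {"gripper": 1, "delta_pos": [0, 0, 0.02], "turn": [0, 0, 0]},
    {"gripper": 1, "delta_pos": [0, 0, 0.02], "turn": [0, 0, 0]},
  ],
)

```text
time_s: 12.5
eef_pos: [0.6178, 0.1379, 0.24]
tcp_rot: [0.22, -3.13, 0.001]
contact_force: [-0.3, -0.3, -0.5]
gripper_width: 0.0854
```

```bash
python3 -c "
from fix import *
from st import *
c=calibration('wrist');p,d=grab_frame('wrist');cv2.imwrite('pics/w7.png',p[:,:,::-1]);P=cloud(p,d,c)
ex=np.array([np.cos(.14),np.sin(.14)]);ey=np.array([-ex[1],ex[0]])
m=(mask(p,(15,90,50),(28,255,255))>0)&(P[...,2]>.07)
n,l,s,_=cv2.connectedComponentsWithStats(m.astype(np.uint8))
for i in range(1,n):
  if s[i,4]>20:q=P[l==i];f=np.c_[(q[:,:2]-[.6007,.136])@np.c_[ex,ey],q[:,2]];print(s[i],'fixture',np.percentile(f,[3,50,97],axis=0).round(4).tolist())
m=(abs(P[...,2]-.115)<.006)
n,l,s,_=cv2.connectedComponentsWithStats(m.astype(np.uint8))
for i in range(1,n):
  if s[i,4]>400:q=P[l==i];print(s[i],p[l==i].mean(0),cv2.minAreaRect((q[:,:2]*1000).astype(np.float32)))
go(.6205,.1388,.066)"
```

```text
[309 153  21  10 190] fixture [[-0.0191, -0.0095, 0.0866], [-0.015, 0.0009, 0.0944], [-0.0105, 0.0112, 0.0967]]
[308 182  22  17 347] fixture [[0.012, -0.0108, 0.0861], [0.0193, 0.0009, 0.0948], [0.0273, 0.0115, 0.0968]]
[ 235  164  169   12 1944] [29.45421811 29.4372428  28.61162551] ((595.4674682617188, 136.03082275390625), (10.518392562866211, 159.21754455566406), 8.077781677246094)
[ 230  227  178   37 6418] [155.54908071 150.00841384 140.85416017] ((672.7413940429688, 146.47146606445312), (38.93913650512695, 179.8087615966797), 8.084748268127441)
12.55 [0.6179 0.1376 0.2412] [ 0.219  0.341  0.255  1.488 -0.     0.08 ] [-0.3  0.1  1.4] 0.08538415876013722
delta [-0.0032  0.0009  0.1751] turn [-0.0002 -0.0028 -0.0006]
```

View pics/w7.png

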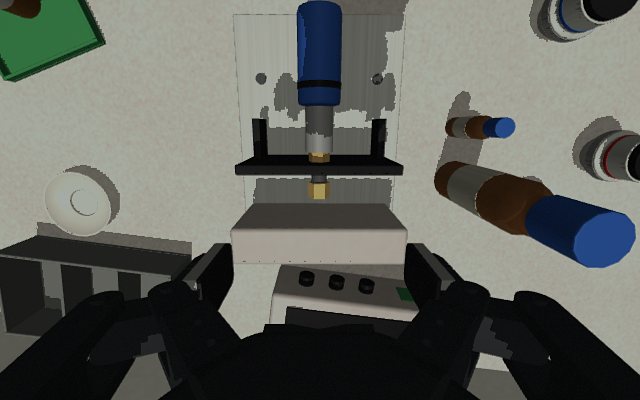

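Emit:
jog_arm(
  targets=[
    {"gripper": 1, "delta_pos": [-0.0025, 0.0005, 0.03], "turn": [0, -0.002, 0]},
    {"gripper": 1, "delta_pos": [-0.005, 0.0005, 0.06], "turn": [0, -0.002, 0]},
    {"gripper": 1, "delta_pos": [-0.005, 0.0005, 0.09], "turn": [0, -0.002, 0]},
    {"gripper": 1, "delta_pos": [-0.005, 0.0005, 0.105], "turn": [0, -0.002, 0]},
    {"gripper": 1, "delta_pos": [-0.005, 0.0005, 0.105], "turn": [0, -0.002, 0]},
  ],
)

```text
time_s: 13.05
eef_pos: [0.622, 0.1382, 0.1353]
tcp_rot: [0.217, -3.132, 0.001]
contact_force: [-0.1, 0.1, -0.8]
gripper_width: 0.0852
```

```bash
python3 -c "
from st import *
go(.6225,.139,.068)"
```

```text
13.05 [0.622  0.1382 0.1353] [ 0.219  0.354  0.042  1.261 -0.     0.08 ] [-0.1  0.1 -0.8] 0.08518314948754035
delta [-0.0007  0.0007  0.0673] turn [-0.0002 -0.0024 -0.0014]
```

Emit:
jog_arm(
  targets=[
    {"gripper": 1, "delta_pos": [0, 0.0007, 0.02], "turn": [0, 0, 0]},
    {"gripper": 1, "delta_pos": [0, 0.0007, 0.04], "turn": [0, 0, 0]},
    {"gripper": 1, "delta_pos": [0, 0.0007, 0.055], "turn": [0, 0, 0]},
    {"gripper": 1, "delta_pos": [0, 0.0007, 0.067], "turn": [0, 0, 0]},
    {"gripper": 1, "delta_pos": [0, 0.0007, 0.067], "turn": [0, 0, 0]},
  ],
)

```text
time_s: 13.55
eef_pos: [0.6232, 0.14, 0.0697]
tcp_rot: [-0.219, 3.134, 0.0]
contact_force: [-0.7, -0.3, 0.6]
gripper_width: 0.0854
```

```bash
python3 -c "
from st import *
go(.6225,.139,.068)
p,d=grab_frame('wrist');cv2.imwrite('pics/w8.png',p[:,:,::-1])"
```

```text
13.55 [0.6232 0.14   0.0697] [ 0.221  0.38  -0.067  1.123  0.     0.081] [-0.7 -0.3  0.6] 0.08537786469633692
delta [ 0.0008 -0.0009  0.0017] turn [ 0.0001  0.0002 -0.0003]
```

View pics/w8.png

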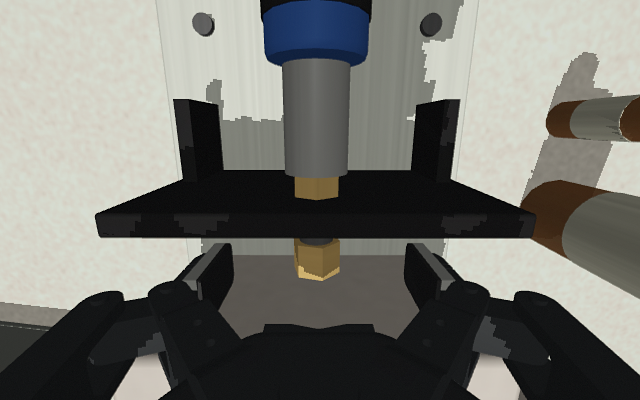

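Emit:
jog_arm(
  targets=[
    {"gripper": -1, "delta_pos": [0, 0, 0.001], "turn": [0, 0, 0]},
    {"gripper": -1, "delta_pos": [0, 0, 0.001], "turn": [0, 0, 0]},
    {"gripper": -1, "delta_pos": [0, 0, 0.001], "turn": [0, 0, 0]},
    {"gripper": -1, "delta_pos": [0, 0, 0.001], "turn": [0, 0, 0]},
    {"gripper": -1, "delta_pos": [0, 0, 0.001], "turn": [0, 0, 0]},
  ],
  force=50,
)

```text
time_s: 14.1
eef_pos: [0.6241, 0.139, 0.0697]
tcp_rot: [-0.219, 3.132, -0.006]
contact_force: [1.3, -8.6, 0.8]
gripper_width: 0.0193
```

Emit:
jog_arm(
  targets=[
    {"gripper": -1, "delta_pos": [0, 0, 0], "turn": [0, 0, 0]},
    {"gripper": -1, "delta_pos": [0, 0, 0], "turn": [0, 0, 0]},
    {"gripper": -1, "delta_pos": [0, 0, 0], "turn": [0, 0, 0]},
    {"gripper": -1, "delta_pos": [0, 0, 0], "turn": [0, 0, 0]},
    {"gripper": -1, "delta_pos": [0, 0, 0], "turn": [0, 0, 0]},
  ],
)

```text
time_s: 14.6
eef_pos: [0.6241, 0.139, 0.0697]
tcp_rot: [-0.219, 3.132, -0.005]
contact_force: [0.0, -5.8, 2.6]
gripper_width: 0.0186
```

```bash
python3 -c "
from st import *
go(.6225,.139,.068)
p,d=grab_frame('wrist');cv2.imwrite('pics/w9.png',p[:,:,::-1])"
```

```text
14.6 [0.6241 0.139  0.0697] [ 0.221  0.38  -0.067  1.121 -0.003  0.081] [ 0.  -5.8  2.6] 0.01860606575904239
delta [0.0016 0.0002 0.0017] turn [-0.0032  0.0022 -0.0006]
```

Emit:
jog_arm(
  targets=[
    {"gripper": -1, "delta_pos": [0, 0, 0], "turn": [0, 0, 0]},
    {"gripper": -1, "delta_pos": [0, 0, 0], "turn": [0, 0, 0]},
    {"gripper": -1, "delta_pos": [0, 0, 0], "turn": [0, 0, 0]},
    {"gripper": -1, "delta_pos": [0, 0, 0], "turn": [0, 0, 0]},
    {"gripper": -1, "delta_pos": [0, 0, 0], "turn": [0, 0, 0]},
  ],
)

```text
time_s: 15.15
eef_pos: [0.6241, 0.139, 0.0697]
tcp_rot: [-0.219, 3.132, -0.005]
contact_force: [0.4, -6.2, 2.5]
gripper_width: 0.019
```

```bash
python3 -c "
from st import *
go(.6225,.139,.068)
p,d=grab_frame('wrist');q=cv2.imread('pics/w9.png')[:,:,::-1]
a=np.hstack([q[150:310,230:410],p[150:310,230:410]]);a=cv2.resize(a,None,fx=2.2,fy=2.2,interpolation=cv2.INTER_CUBIC);cv2.imwrite('pics/w10.png',a[:,:,::-1])
p,d=grab_frame('top');cv2.imwrite('pics/t2.png',p[:,:,::-1])
p,d=grab_frame('scene');cv2.imwrite('pics/s2.png',p[:,:,::-1])"
```

```text
15.15 [0.6241 0.139  0.0697] [ 0.221  0.38  -0.067  1.121 -0.003  0.081] [ 0.4 -6.2  2.5] 0.01903078448716515
delta [0.0016 0.0002 0.0017] turn [-0.0032  0.0022 -0.0006]
```

View pics/w10.png

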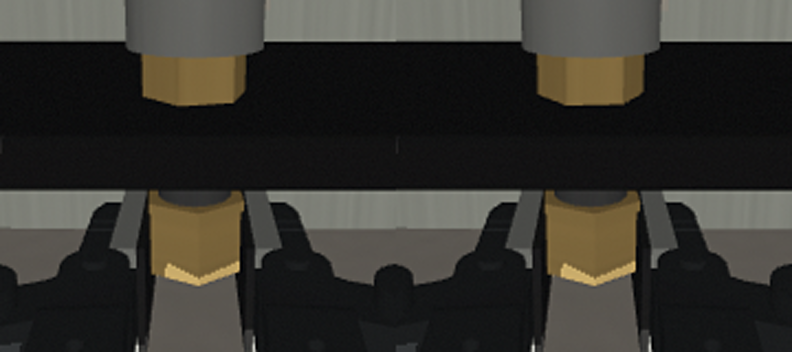

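View pics/s2.png

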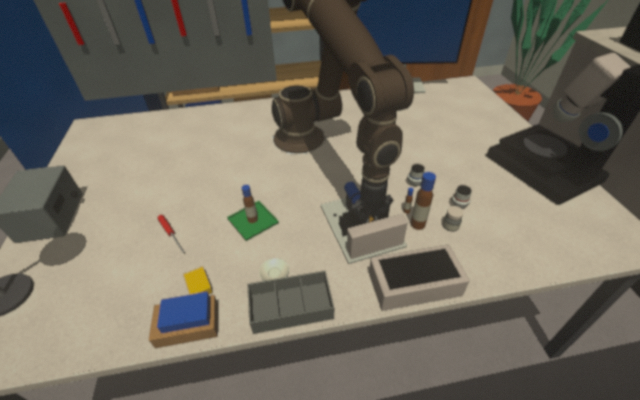

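View pics/w9.png

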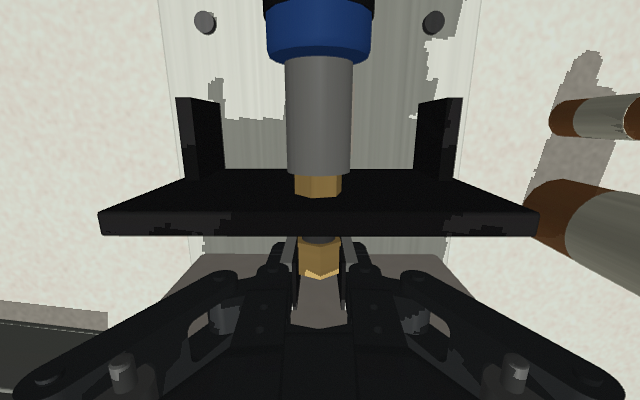

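```bash
python3 -c "
from h import *
order.hand_in();o=get_obs();print(o['time_s'],o['gripper_width'],o['contact_force'])"
```

```text
the job is handed in; nothing more can be done
the job is handed in; nothing more can be done
```

I lifted the middle-sized amber bottle out of the gap by its cap and stood it on the green tray. Then I reached into the gap, pinched the bolt head along the fixture's y with 50 N, and handed in still gripping it, at about 15.3 s of 54 s.

**Bottle:** After I released it, the wrist camera put the cap top about 2 mm from the tray centre. It was at height 0.155 m (0.154 m expected), and the bottle looked upright.

**Bolt:** Two wrist pictures 0.55 s apart show the bolt head at the same angle while the driver's nut kept turning. The gripper opening held at about 19 mm, against 20 mm across flats, so the pads are on two flats. The grasp point is about 5 mm from the bolt head's centre by my own measurement of it.

**Other things on the bench:** In the last scene picture they look unmoved. I checked that by eye only and did not measure it.

**Problems and loose ends:**
- On the first approach joint 6 ran into its limit and the tool twisted, so I turned the wrist by half a turn. That cost about 2.3 s and touched nothing.
- A steady sideways force of about 6 N remains on the tool while it holds the bolt, well below the limits.
- The hand-in gives no verdict, and my readout straight after it returned no values, so the final second itself is unchecked.

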